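Knock the size insert out of a bottle holder on the screw post

ROBOT

A 6-joint arm with a two-finger parallel gripper is mounted at the origin on a cart in front of the work surface, level with it; the furniture and walls round the work are solid. World frame = base frame: x ahead of the robot, y to its left, z up, the work surface at z = 0. Lengths are in m, angles in degrees, forces in N, time in s.
With the tool pointing down it reaches from about 0.325 to 1 m from the base axis. Payload 5.1 kg.
Tool frame: the origin (TCP) lies midway between the tips of the shut fingers; the grasp point (between the pads) lies 19 mm behind it; x points along the fingers, y is the direction in which the jaws open and shut, and the axes are right-handed (so a half turn about x gives the same grasp; the last joint's range is limited). The gripper opens to 85 mm and grips with 20 to 120 N. Pads are 22 mm wide; open, the fingers measure 114 mm over their backs; the gripper's body (76 mm by 85 mm) begins 54 mm behind the grasp point. The pads swing forward as they close: fully open they stand 13 mm farther back than shut.
Start: joints at [63.85, 7.093, 94.555, -0, 78.352, -4.733], TCP at [0.237, 0.605, 0.231] pointing down, gripper open.
Joint ranges: [-149.61, 149.61], [-58.7, 133.49], [1.44, 155.28], [-77.14, 257.14], [18.33, 153.61], [-166.67, 166.67]. Speed limits (degrees/s): [147.25, 147.25, 180, 180, 180, 180].

INTERFACE

Orientations are given as [roll, pitch, yaw] about the fixed x, y, z axes, in that order (R = Rz(yaw) Ry(pitch) Rx(roll)).
In Python, from bench import arm, vision, close_job gives the robot as it stands.
- The arm moves only by the tool step_arm, never from a script. Its argument "plan" is a list of rows, each a list of 4 numbers: the shift along the world's x, y, z in mm, then the turn about the world's z in rad. A call has exactly 10 rows; each row shifts and turns the pose as measured when the row begins; what a row does not reach is not made up. A row lasts 1/12 s, in which the tool goes at most 41.7 mm and 7.16 degrees, less where a joint would pass 70% of its speed; a pose out of reach is approached as far as the arm can. A call with a gripper value outside its range is refused whole. "jaw" is the finger opening in mm, from 0 to 85.4, set as the call begins (left out, the last holds). The fingers move at their own pace and stop on an object; the grip force is fixed at half the most. Time passes only in rows, so rows that do not move let the fingers close, or fill a call up. It gives the time, the measured TCP pose, the force and the opening at its end, in the units of the state.
- arm.observe(): the state, without advancing time (a new reading comes with each control period).
- vision.get_image(name): name is "scene" or "top"; returns a dict with "pixels" (480x640x3 uint8, red, green, blue), "depth" (480x640 float32, m along the optical axis (not along the pixel's ray), 0 where there is no reading), "camera_matrix" (3x3 intrinsics, pixels), "k1" (the pictures are not rectified: a ray, as slopes to the right and down, at radius r is drawn at 1 + k1 r^2 times it, then the intrinsics apply), "R" (3x3) and "t" (3): a world point X has camera coordinates R X + t. Camera axes: x right, y down, z forward; pixel columns grow to the right and rows downward; lengths in m; the calibration is good to about 2 mm. A picture is of the moment at which its call begins.
- close_job(): hands the job in, once; it reports no verdict.
Trained networks look in a picture, given as the dict that the camera call returned (one of the last four; its "shot" number tells which), for a name from the list of things; names that differ only in an ending like _2 or _b are one class to them, and where a whole thing is asked for, a point or a joint stands for the part that bears it (a point fixed in the world has none). Each returns a list of dicts, best first, with "score" (0 to 1); they miss things now and then, are a little off and sometimes report something else, mostly with a low value. They report only what shows in the picture. A call takes as long as a camera call. They do not tell look-alikes from the thing itself.
- vision.recognise(picture, target): "uv" ([column, row] in pixels, amid what is visible of it).
The state is a dict: "t": time; "q": joint angles; "qd": joint speeds; "effort": joint torques, N m; "position": TCP position; "eef_rot": TCP orientation; "contact_force": force on the tool from outside, world axes, zero at the start; "wrist_torque": the same for the moment, N m; "opening": finger opening in m.
Only numpy, scipy, OpenCV 4.12 (cv2) and the standard library are available. Lean on these libraries where they do the work, as an engineer would, in place of code of your own. Each camera call takes 0.05 s, during which the arm holds its last target.

TASK

Change over the labelling jig: lower the aluminium bottle holder squarely over the brass pin of the knock-out stand, feel the pin enter the access hole underneath, and press until the white insert snaps up and the holder bears firmly on the collar, held there for a moment with about 20 N - never more than 35 N on the stand, whose height has to be felt. Leave the holder sitting level on the collar, draw the raised insert out by its rim and stand it upright, pocket up, in the dark-lined steel tray without disturbing the two other inserts there.

Things in the scene. Friction and masses are not known exactly. Their poses are not given: they have to be found in the camera images.
- holder_mid (a point): Centre of the loose aluminium bottle holder, 18 mm above its underside, on its bore's axis; 0.32 to 0.46 kg, upright on the table. Block 64 (x) x 60 (y) x 36 mm high; on each x side a 9 mm thick slotted ear (110 mm over both, 44 mm wide). Grip it across its plain y faces, 60 mm apart, clear over their full height. Bore in its top: 45 mm wide, 28 mm deep, holds the insert.
- holder_hole (a point): Centre of the access hole in the holder's underside: 13 mm wide, through the 8 mm floor under the insert. Two spring plungers in the walls, 6 mm above that floor, snap into a groove over the insert's foot: it takes about 8 to 16 N at the start, less further up, to push it up past them; after 11 mm of travel it is loose in the bore.
- insert_mid (a point): Centre of the loose off-white plastic insert, 14 mm above its foot: round cup 43 mm across, 28 mm high, 0.06 kg, closed flat foot, pocket 29 mm wide, 17 mm deep in its top (own z up). Seated it is flush with the holder's top (4 mm above holder_mid); fully raised on the stand 14 mm proud (18 mm above holder_mid): then grip its rim outside and draw it straight up, 1 mm play in the bore.
- stand: Fixed knock-out stand: dark round base 84 mm across, 10 mm high; origin at the table, on the axis of its upright screw post. On the post a knurled steel collar 40 mm across, and over the collar's flat top a central brass pin 10 mm thick, 22 mm tall, its last 4 mm tapering to 6 mm. Collar top at 26 to 44 mm above the table (pin tip 48 to 66), left anywhere: not measured, feel for it. It does not yield.
- tray: Shallow steel tray, fixed, 173 mm (its x) x 258 mm (its y), rim 15 mm high; origin under its centre at the table, z up. Floor: dark rubber liner 150 x 226 mm, top 2.5 mm above the table. The half on its -x side (towards the robot) is empty.
- small_mid (a point): Centre of a loose green insert of the same outer size (43 mm across, 28 mm high), standing at the back of the tray; leave it where it is.
- large_mid (a point): Centre of a loose blue insert of the same outer size, standing at the back of the tray; leave it where it is.
Mind the look-alikes: they are no part of the job. Leave any purple look-alike of the part that bears holder_mid alone.

How it is judged:
By the outcome, as a careful person would: the job done as asked, in the order asked, and still so for the second after the job is handed in, with the robot touching nothing.
It also fails if it takes over 70 s, if anything falls off the work surface, if the arm or the gripper's body presses on something with over 40 N, if the wrist force passes 120 N, or if a joint passes its speed limit or range.

## Working session

There is one attempt and no reset: what is moved stays moved. The work goes in short steps, Python scripts to look and compute and a tool call to move; the robot and the scene stay as the last step left them, time stands still between calls to the robot, and variables do not carry over. Pictures are saved under pics/ and viewed, and the job is handed in when it is done.

Besides the shell and the picture viewer there is one more tool, called by a JSON object that holds its "name" and its "arguments". step_arm: Moves the arm, as the interface text tells. Its arguments: {"type":"object","properties":{"plan":{"type":"array","items":{"type":"array","items":{"type":"number"}}},"jaw":{"type":"number"}},"required":["plan"]}

```bash
mkdir -p pics; ls
cat > h.py <<'E'
import numpy as np, cv2
from bench import arm, vision
def px2w(im,u,v,z=None):
    K=np.array(im["camera_matrix"]);k1=im["k1"];R=np.array(im["R"]);t=np.array(im["t"])
    p=cv2.undistortPoints(np.array([[[u,v]]],float),K,np.array([k1,0,0,0.]))[0,0]
    d=np.array([p[0],p[1],1.])
    if z is None:
        a=im["depth"][int(round(v))-1:int(round(v))+2,int(round(u))-1:int(round(u))+2]
        a=a[a>0]
        if not len(a): return None
        return R.T@(d*np.median(a)-t)
    C=-R.T@t; w=R.T@d
    return C+w*(z-C[2])/w[2]
def cloud(im):
    K=np.array(im["camera_matrix"]);k1=im["k1"];R=np.array(im["R"]);t=np.array(im["t"])
    v,u=np.mgrid[0:480,0:640]
    p=cv2.undistortPoints(np.stack([u,v],-1).reshape(-1,1,2).astype(float),K,np.array([k1,0,0,0.])).reshape(480,640,2)
    d=im["depth"][...,None]
    X=np.concatenate([p*d,d],-1)
    W=(X-t)@R
    W[im["depth"]<=0]=np.nan
    return W
def save(im,n):
    cv2.imwrite("pics/"+n,im["pixels"][...,::-1])
E
python3 - <<'E'
from h import *
s=arm.observe();print(s)
for n in("scene","top"):
    im=vision.get_image(n);save(im,n+"0.png")
    print(n,np.round(-np.array(im["R"]).T@im["t"],3),im["k1"])
    for k in["holder_mid","holder_hole","insert_mid","stand","tray","small_mid","large_mid"]:
        for r in vision.recognise(im,k)[:3]:
            w=px2w(im,*r["uv"]);print(k,r["score"],np.round(r["uv"],1),None if w is None else np.round(w,4))
E
```

```text
pics
{'t': 0.0, 'q': array([ 6.38490502e+01,  7.13478470e+00,  9.46330427e+01, -4.23259940e-04,
        7.83523908e+01, -4.73268460e+00]), 'qd': array([ 0.07071831, -0.0597041 , -0.05518837,  0.01882114, -0.11311008,
       -0.1090819 ]), 'effort': array([-1.65512329e-04, -4.23600590e+01, -3.65455055e+01, -1.52664211e-04,
        6.98192627e-03, -2.21021196e-06]), 'position': array([0.23712431, 0.60455326, 0.23004919]), 'eef_rot': array([ -94.5352002 ,   89.87978105, -115.95337949]), 'contact_force': array([-0.07133284, -0.01649112, -1.14556892]), 'wrist_torque': array([ 0.0002998 , -0.00340948,  0.01862624]), 'opening': 0.08548221889390235}
scene [ 0.043 -0.162  0.644] -0.11934390747170665
holder_mid 0.89 [250.6 279.5] [0.4707 0.2727 0.0348]
holder_mid 0.58 [178.8 282.4] [0.3939 0.3793 0.0257]
holder_hole 0.73 [249.2 282.8] [0.468  0.2744 0.0275]
holder_hole 0.73 [176.5 280.8] [0.3914 0.3815 0.0305]
insert_mid 0.72 [254.2 270.7] [0.5042 0.2948 0.0176]
stand 0.87 [353.8 337.9] [0.4846 0.0628 0.012 ]
tray 0.72 [364.8 254.2] [0.6823 0.1592 0.0014]
small_mid 0.88 [400.5 247.2] [0.7156 0.1    0.0271]
large_mid 0.61 [343.8 224.8] [0.7245 0.237  0.0124]
top [0.453 0.229 0.911] -0.12323343169327756
holder_mid 0.55 [290.3 289.9] [0.4748 0.2835 0.0345]
holder_hole 0.95 [224.2 323.3] [4.144e-01 4.073e-01 2.000e-04]
holder_hole 0.7 [291.1 288.1] [0.4779 0.282  0.0368]
insert_mid 0.83 [287.  279.4] [0.4942 0.2905 0.0194]
stand 0.94 [408.5 278.3] [0.4942 0.0734 0.038 ]
tray 0.86 [350.3 177.6] [0.6869 0.1728 0.003 ]
small_mid 0.93 [389.8 153.4] [0.7315 0.0978 0.0132]
large_mid 0.93 [317.3 162.6] [0.7131 0.2352 0.0146]
```

View pics/scene0.png

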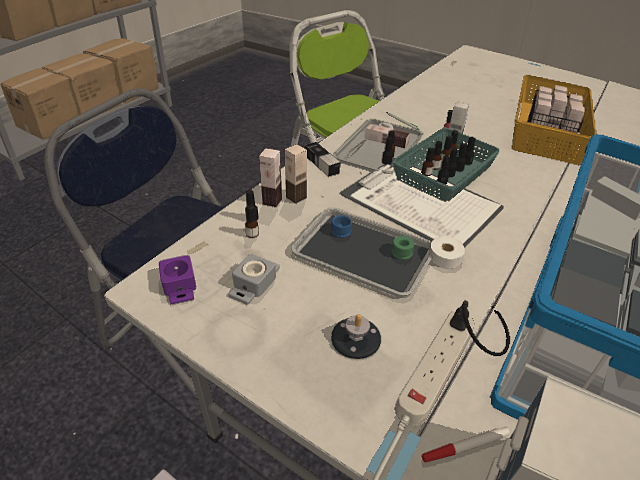

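View pics/top0.png

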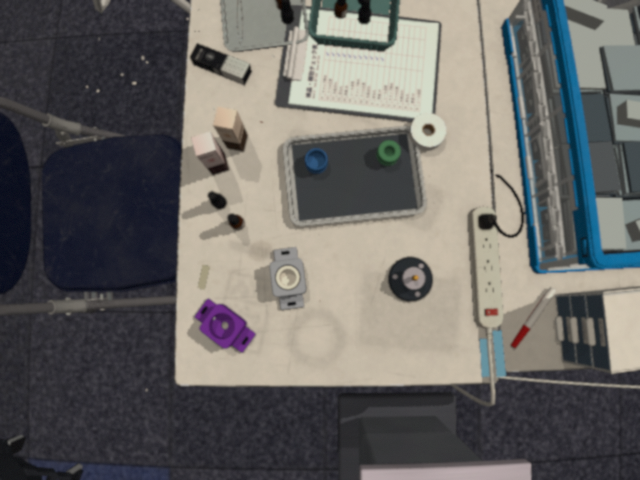

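Scene: grey holder at about (254,275), purple look-alike at (178,280), stand at (356,335), tray with blue and green inserts at (365,250). Top view: holder (288,278), stand (411,279). I'll measure these precisely.

Run:
```python
from h import *
a=vision.get_image("top");b=vision.get_image("scene")
np.savez("im.npz",**{n+k:np.array(i[k]) for n,i in(("t",a),("s",b)) for k in("pixels","depth","camera_matrix","k1","R","t")})
def crop(im,x0,y0,x1,y1):
    return cv2.resize(im["pixels"][y0:y1,x0:x1,::-1],(400,300),interpolation=cv2.INTER_CUBIC)
t=np.hstack([crop(a,248,248,328,308),crop(a,371,248,451,308)])
s=np.hstack([crop(b,214,245,294,305),crop(b,316,303,396,363)])
cv2.imwrite("pics/crops.png",np.vstack([t,s]))
for im,n,(x0,y0,x1,y1) in((a,"top",(255,235,320,320)),(b,"scene",(210,240,300,310))):
    W=cloud(im)[y0:y1,x0:x1].reshape(-1,3);W=W[~np.isnan(W[:,0])]
    m=(W[:,2]>.031)&(W[:,2]<.042);P=W[m]
    print(n,len(P),P.mean(0),np.median(P[:,2]),"table",np.median(W[W[:,2]<.008][:,2]))
    r=cv2.minAreaRect((P[:,:2]*1000).astype(np.float32));print(r)
    e=W[(W[:,2]>.006)&(W[:,2]<.045)];print(cv2.minAreaRect((e[:,:2]*1000).astype(np.float32)))
for im,n,(x0,y0,x1,y1) in((a,"top",(380,250,440,310)),(b,"scene",(325,305,390,362))):
    W=cloud(im)[y0:y1,x0:x1].reshape(-1,3);W=W[~np.isnan(W[:,0])]
    print(n,np.histogram(W[:,2],bins=np.arange(-.005,.075,.005)))
    P=W[(W[:,2]>.007)&(W[:,2]<.013)];print("base",cv2.minEnclosingCircle((P[:,:2]*1000).astype(np.float32)))
    P=W[(W[:,2]>.024)&(W[:,2]<.045)];print("coll",len(P),cv2.minEnclosingCircle((P[:,:2]*1000).astype(np.float32)),np.median(P[:,2]))
    P=W[(W[:,2]>.047)];print("pin",len(P),P.mean(0) if len(P) else 0)
```

```text
top 947 [0.49749472 0.28917691 0.03596848] 0.03596904342519081 table 0.00039605863436595383
((497.70220947265625, 289.35174560546875), (64.16010284423828, 60.14984130859375), 7.335094928741455)
((497.56298828125, 289.30377197265625), (111.84524536132812, 60.20942306518555), 7.335094928741455)
scene 671 [0.49564439 0.28785725 0.03389005] 0.033992942570976924 table -0.0016959602456906554
((496.7036437988281, 289.3317565917969), (65.53749084472656, 61.807125091552734), 8.407464981079102)
((535.4646606445312, 290.4673767089844), (190.52291870117188, 66.56595611572266), 1.3577016592025757)
top (array([ 812, 1199,  543,  626,    3,    0,    1,   16,  300,   61,    3,
          2,   16,    6,    0]), array([-0.005,  0.   ,  0.005,  0.01 ,  0.015,  0.02 ,  0.025,  0.03 ,
        0.035,  0.04 ,  0.045,  0.05 ,  0.055,  0.06 ,  0.065,  0.07 ]))
base ((494.83197021484375, 64.95188903808594), 41.592891693115234)
coll 378 ((494.6985168457031, 64.77942657470703), 20.383506774902344) 0.038282091042070074
pin 27 [0.49465967 0.06558406 0.05723974]
scene (array([1972,  198,  993,   56,    3,    0,   11,  116,  263,   10,   16,
         15,   19,    0,    0]), array([-0.005,  0.   ,  0.005,  0.01 ,  0.015,  0.02 ,  0.025,  0.03 ,
        0.035,  0.04 ,  0.045,  0.05 ,  0.055,  0.06 ,  0.065,  0.07 ]))
base ((494.0645446777344, 64.4133529663086), 40.466156005859375)
coll 400 ((495.1744384765625, 64.12016296386719), 21.80112648010254) 0.035685814759092015
pin 43 [0.49356836 0.06331175 0.0539883 ]
```

View pics/crops.png

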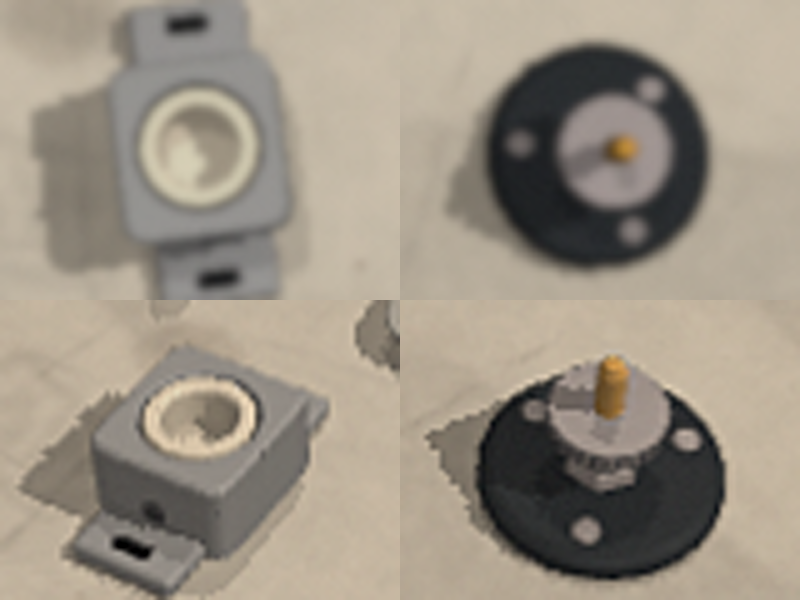

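```bash
cat >> h.py <<'E'
from scipy.spatial.transform import Rotation as Ro
def st():
    s=arm.observe();R=Ro.from_euler("xyz",s["eef_rot"],degrees=True).as_matrix()
    y=R[:,1];print("t %.2f"%s["t"],"pos",np.round(s["position"]*1000,1),"xax",np.round(R[:,0],3),"jaw ang %.2f"%np.degrees(np.arctan2(y[1],y[0])),"F",np.round(s["contact_force"],2),"M",np.round(s["wrist_torque"],2),"open %.1f"%(s["opening"]*1000),"q",np.round(s["q"],1))
    return s,R
E
python3 -c "
from h import *
st()"
```

```text
t 0.90 pos [237.4 605.1 231.4] xax [ 0.  0. -1.] jaw ang 68.58 F [-0.98  0.23 -0.01] M [ 0.04  0.01 -0.02] open 85.4 q [63.9  7.1 94.6 -0.  78.4 -4.7]
```

{"name": "step_arm", "arguments": {"plan": [[26,-31.6,0,0.05],[26,-31.6,0,0.05],[26,-31.6,0,0.05],[26,-31.6,0,0.05],[26,-31.6,0,0.05],[26,-31.6,0,0.05],[26,-31.6,0,0.05],[26,-31.6,0,0.05],[26,-31.6,0,0.05],[26,-31.6,0,0.05]], "jaw": 85}}

```text
t: 1.73
position: [0.4964, 0.2849, 0.2327]
eef_rot: [68.2, 89.7, 77.7]
contact_force: [1.0, 0.9, 0.4]
opening: 0.0853
```

```bash
python3 -c "
from h import *
st()"
```

```text
t 1.73 pos [496.4 284.9 232.7] xax [ 0.001  0.004 -1.   ] jaw ang 99.49 F [0.99 0.89 0.42] M [-0.04 -0.04  0.04] open 85.3 q [ 24.4  -2.8 104.6   0.2  78.  -75.2]
```

{"name": "step_arm", "arguments": {"plan": [[1,4.4,-20,-0.03],[0,0,-25,0],[0,0,-25,0],[0,0,-25,0],[0,0,-25,0],[0,0,-15,0],[0,0,-5,0],[0,0,0,0],[0,0,0,0],[0,0,0,0]]}}

```text
t: 2.57
position: [0.5063, 0.2802, 0.0929]
eef_rot: [19.9, 89.2, 26.8]
contact_force: [0.1, 0.3, 0.8]
opening: 0.0854
```

```bash
python3 -c "
from h import *
st()
a=vision.get_image('top');save(a,'t1.png');a=vision.get_image('scene');save(a,'s1.png')"
```

```text
t 2.57 pos [506.3 280.2  92.9] xax [ 0.013  0.006 -1.   ] jaw ang 96.89 F [0.07 0.35 0.76] M [-0.03  0.04 -0.01] open 85.4 q [ 2.360e+01  4.900e+00  1.109e+02  1.000e-01  6.330e+01 -7.330e+01]
```

View pics/s1.png

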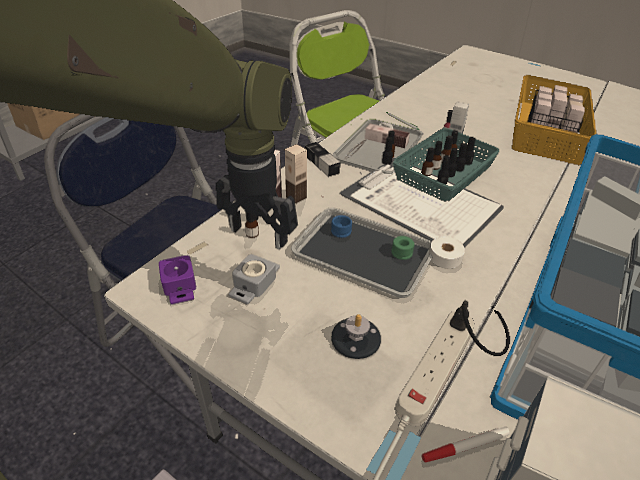

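{"name": "step_arm", "arguments": {"plan": [[-4,4,0,0.005],[-3,3,0,0.005],[-1,2,0,0],[0,0,0,0],[0,0,0,0],[0,0,0,0],[0,0,0,0],[0,0,0,0],[0,0,0,0],[0,0,0,0]]}}

```text
t: 3.5
position: [0.5, 0.292, 0.0982]
eef_rot: [19.0, 88.7, 26.6]
contact_force: [0.2, 0.3, 0.8]
opening: 0.0849
```

```bash
python3 -c "
from h import *
st()
a=vision.get_image('top')
st()
"
```

```text
t 3.50 pos [500.  292.   98.2] xax [ 0.021  0.01  -1.   ] jaw ang 97.58 F [0.17 0.32 0.8 ] M [ 0.02 -0.01  0.01] open 84.9 q [ 25.    4.3 111.    0.   63.3 -72.6]
t 3.55 pos [500.  291.9  98.2] xax [ 0.021  0.01  -1.   ] jaw ang 97.58 F [-0.26  1.1   0.84] M [-0.05  0.01  0.02] open 85.1 q [ 24.9   4.3 111.    0.   63.3 -72.6]
```

{"name": "step_arm", "arguments": {"plan": [[0,0,0,0],[0,0,0,0],[0,0,0,0],[0,0,0,0],[0,0,0,0],[0,0,0,0],[0,0,0,0],[0,0,0,0],[0,0,0,0],[0,0,0,0]]}}

```text
t: 4.38
position: [0.5, 0.2917, 0.0979]
eef_rot: [19.0, 88.7, 26.6]
contact_force: [0.0, -0.5, -0.3]
opening: 0.085
```

```bash
python3 -c "
from h import *
st()
"
```

```text
t 4.38 pos [500.  291.7  97.9] xax [ 0.02  0.01 -1.  ] jaw ang 97.55 F [ 0.   -0.54 -0.33] M [ 0.04 -0.05  0.01] open 85.0 q [ 24.9   4.4 111.    0.   63.3 -72.6]
```

{"name": "step_arm", "arguments": {"plan": [[0,0,20,0],[0,0,25,0],[0,0,25,0],[0,0,25,0],[0,0,0,0],[0,0,0,0],[0,0,0,0],[0,0,0,0],[0,0,0,0],[0,0,0,0]]}}

```text
t: 5.22
position: [0.4965, 0.2901, 0.1912]
eef_rot: [20.0, 89.2, 27.6]
contact_force: [-0.6, 0.4, 0.1]
opening: 0.0851
```

```bash
python3 -c "
from h import *
st()
"
```

```text
t 5.22 pos [496.5 290.1 191.2] xax [ 0.012  0.006 -1.   ] jaw ang 97.56 F [-0.57  0.37  0.11] M [-0.03 -0.04  0.05] open 85.1 q [ 24.9  -1.2 107.1   0.   73.3 -72.6]
```

{"name": "step_arm", "arguments": {"plan": [[0,0,-8,0],[0,0,-8,0],[0,0,-8,0],[0,0,-8,0],[0,0,-8,0],[0,0,-8,0],[0,0,-8,0],[0,0,-6,0],[0,0,-3,0],[0,0,0,0]]}}

```text
t: 6.05
position: [0.4933, 0.2885, 0.1131]
eef_rot: [27.9, 89.8, 35.5]
contact_force: [-0.6, -1.1, -0.2]
opening: 0.085
```

```bash
python3 -c "
from h import *
st()
"
```

```text
t 6.05 pos [493.3 288.5 113.1] xax [ 0.003  0.002 -1.   ] jaw ang 97.55 F [-0.6  -1.08 -0.22] M [-0.05  0.    0.01] open 85.0 q [ 24.9   3.1 110.7   0.   66.  -72.6]
```

{"name": "step_arm", "arguments": {"plan": [[2,0.5,-5,0],[2,0.5,-6,0],[0,0,-6,0],[0,0,-6,0],[0,0,-6,0],[0,0,-6,0],[0,0,-6,0],[0,0,-4,0],[0,0,-2,0],[0,0,0,0]]}}

```text
t: 6.88
position: [0.4985, 0.29, 0.062]
eef_rot: [23.6, 89.7, 31.2]
contact_force: [-0.6, 0.7, -1.0]
opening: 0.0852
```

```bash
python3 -c "
from h import *
st()
"
```

```text
t 6.88 pos [498.5 290.   62. ] xax [ 0.005  0.003 -1.   ] jaw ang 97.55 F [-0.56  0.69 -1.02] M [-0.09 -0.03  0.02] open 85.2 q [ 24.8   7.2 111.8   0.   60.7 -72.7]
```

{"name": "step_arm", "arguments": {"plan": [[-0.5,-0.3,-8,0],[0,0,-8,0],[0,0,-8,0],[0,0,-8,0],[0,0,-8,0],[0,0,-7,0],[0,0,-5,0],[0,0,-3,0],[0,0,0,0],[0,0,0,0]]}}

```text
t: 7.72
position: [0.4974, 0.2894, 0.0004]
eef_rot: [25.3, 89.7, 32.8]
contact_force: [0.7, 0.5, 0.7]
opening: 0.0851
```

```bash
python3 -c "
from h import *
st()
a=vision.get_image('top');save(a,'t2.png');b=vision.get_image('scene');save(b,'s2.png')
cv2.imwrite('pics/c2.png',np.hstack([cv2.resize(i['pixels'][y:y+150,x:x+150,::-1],(400,400),interpolation=cv2.INTER_CUBIC) for i,x,y in((a,210,200),(b,180,200))]))
"
```

```text
t 7.72 pos [4.974e+02 2.894e+02 4.000e-01] xax [ 0.004  0.002 -1.   ] jaw ang 97.55 F [0.68 0.55 0.65] M [ 0.02 -0.   -0.02] open 85.1 q [ 24.8  12.3 113.1   0.   54.4 -72.7]
```

View pics/c2.png

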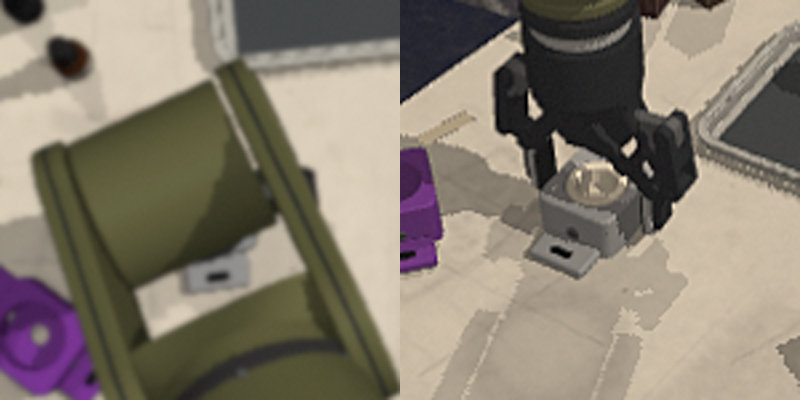

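The fingers straddle the holder's plain faces in the scene crop, and TCP is on its axis. Close now.

{"name": "step_arm", "arguments": {"plan": [[0,0,0,0],[0,0,0,0],[0,0,0,0],[0,0,0,0],[0,0,0,0],[0,0,0,0],[0,0,0,0],[0,0,0,0],[0,0,0,0],[0,0,0,0]], "jaw": 50}}

```text
t: 8.65
position: [0.4986, 0.2899, 0.0022]
eef_rot: [20.7, 89.5, 28.2]
contact_force: [0.6, 0.1, -2.3]
opening: 0.0591
```

```bash
python3 -c "
from h import *
st()
b=vision.get_image('scene')
cv2.imwrite('pics/c3.png',np.hstack([cv2.resize(i['pixels'][y:y+120,x:x+160,::-1],(800,600),interpolation=cv2.INTER_CUBIC) for i,x,y in((b,180,200),)]))
"
```

```text
t 8.65 pos [498.6 289.9   2.2] xax [ 0.007  0.004 -1.   ] jaw ang 97.55 F [ 0.58  0.12 -2.26] M [-0.12 -0.01 -0.07] open 59.1 q [ 24.8  12.2 113.    0.   54.4 -72.7]
```

View pics/c3.png

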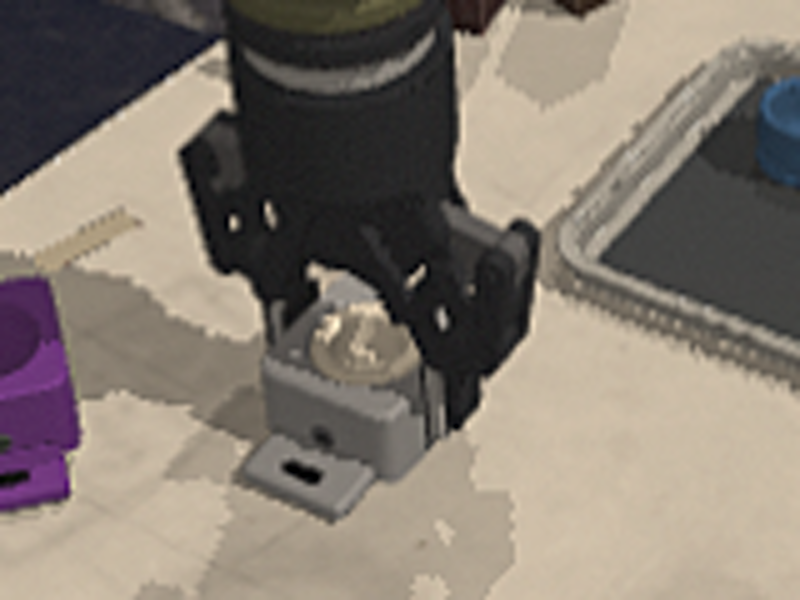

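{"name": "step_arm", "arguments": {"plan": [[0,0,2,0],[0,0,5,0],[0,0,10,0],[0,0,15,0],[0,0,15,0],[0,0,15,0],[0,0,15,0],[0,0,10,0],[0,0,5,0],[0,0,0,0]]}}

```text
t: 9.53
position: [0.4914, 0.2868, 0.0953]
eef_rot: [-171.8, 89.6, -164.2]
contact_force: [0.2, 0.6, -4.7]
opening: 0.0586
```

```bash
python3 -c "
from h import *
st()
"
```

```text
t 9.53 pos [491.4 286.8  95.3] xax [-0.006 -0.002 -1.   ] jaw ang 97.55 F [ 0.23  0.57 -4.74] M [-0.02 -0.07 -0.  ] open 58.6 q [ 2.480e+01  4.300e+00  1.114e+02  1.000e-01  6.470e+01 -7.270e+01]
```

{"name": "step_arm", "arguments": {"plan": [[1,-10,0,0],[1,-20,0,0],[1,-25,0,0],[1,-30,0,0],[0,-30,0,0],[0,-30,0,0],[0,-25,0,0],[0,-20,0,0],[0,-10,0,0],[0,0,0,0]]}}

```text
t: 10.37
position: [0.4872, 0.0732, 0.0863]
eef_rot: [-170.5, 88.8, -162.7]
contact_force: [0.2, 0.8, -5.1]
opening: 0.0589
```

```bash
python3 -c "
from h import *
st()
"
```

```text
t 10.37 pos [487.2  73.2  86.3] xax [-0.021 -0.006 -1.   ] jaw ang 97.77 F [ 0.16  0.77 -5.12] M [ 0.06 -0.07 -0.02] open 58.9 q [  2.5  -4.2 120.9  -0.3  64.6 -95.1]
```

{"name": "step_arm", "arguments": {"plan": [[2,-2,1,0],[2,-2,1,0],[2,-2,1,0],[2,-1,1,0],[0,0,1,0],[0,0,0,0],[0,0,0,0],[0,0,0,0],[0,0,0,0],[0,0,0,0]]}}

```text
t: 11.2
position: [0.4954, 0.0689, 0.0904]
eef_rot: [-176.2, 88.7, -168.2]
contact_force: [0.0, -0.7, -5.0]
opening: 0.0591
```

```bash
python3 -c "
from h import *
st()
"
```

```text
t 11.20 pos [495.4  68.9  90.4] xax [-0.023 -0.005 -1.   ] jaw ang 98.01 F [ 0.05 -0.73 -5.04] M [-0.03 -0.    0.03] open 59.1 q [  1.9  -3.5 119.7  -0.3  65.1 -96. ]
```

{"name": "step_arm", "arguments": {"plan": [[20,0,0,0],[20,0,0,0],[20,0,0,0],[0,0,0,0],[0,0,0,0],[0,0,0,0],[0,0,0,0],[0,0,0,0],[0,0,0,0],[0,0,0,0]]}}

```text
t: 12.03
position: [0.5533, 0.0694, 0.0884]
eef_rot: [-178.4, 88.4, -170.3]
contact_force: [-0.5, -0.7, -4.6]
opening: 0.0592
```

```bash
python3 -c "
from h import *
st()
"
```

```text
t 12.03 pos [553.3  69.4  88.4] xax [-0.028 -0.005 -1.   ] jaw ang 98.07 F [-0.55 -0.7  -4.61] M [ 0.01 -0.01  0.04] open 59.2 q [  1.7   4.1 112.3  -0.2  65.2 -96.2]
```

{"name": "step_arm", "arguments": {"plan": [[-20,0,8,0],[-20,0,8,0],[-20,0,8,0],[-20,0,8,0],[-10,0,4,0],[0,0,0,0],[0,0,0,0],[0,0,0,0],[0,0,0,0],[0,0,0,0]]}}

```text
t: 12.87
position: [0.4585, 0.0693, 0.1247]
eef_rot: [-178.2, 88.4, -170.1]
contact_force: [0.0, -0.4, -6.7]
opening: 0.059
```

```bash
python3 -c "
from h import *
st()
"
```

```text
t 12.87 pos [458.5  69.3 124.7] xax [-0.028 -0.005 -1.   ] jaw ang 98.07 F [ 0.02 -0.43 -6.73] M [-0.01 -0.05  0.02] open 59.0 q [  2.1 -10.8 122.7  -0.2  69.8 -95.9]
```

{"name": "step_arm", "arguments": {"plan": [[4,-0.5,4,0],[4,-0.5,4,0],[4,-0.5,4,0],[4,-0.5,4,0],[4,-0.5,4,0],[4,-0.5,4,0],[4,-0.5,4,0],[4,-0.5,4,0],[3,0,4,0],[2,0,4,0]]}}

```text
t: 13.7
position: [0.5008, 0.0645, 0.1675]
eef_rot: [-178.6, 88.3, -170.5]
contact_force: [-0.7, 0.0, -5.2]
opening: 0.0593
```

```bash
python3 -c "
from h import *
st()
"
```

```text
t 13.70 pos [500.8  64.5 167.5] xax [-0.03  -0.005 -1.   ] jaw ang 98.04 F [-0.72  0.02 -5.16] M [-0.01 -0.04  0.01] open 59.3 q [  1.4  -7.6 115.5  -0.3  73.8 -96.6]
```

{"name": "step_arm", "arguments": {"plan": [[0,0,-20,0],[0,0,-25,0],[0,0,-20,0],[0,0,-5,0],[0,0,0,0],[0,0,0,0],[0,0,0,0],[0,0,0,0],[0,0,0,0],[0,0,0,0]]}}

```text
t: 14.53
position: [0.5075, 0.0648, 0.1057]
eef_rot: [-171.0, 89.1, -163.0]
contact_force: [-0.9, -0.1, -5.1]
opening: 0.0589
```

```bash
python3 -c "
from h import *
st()
"
```

```text
t 14.53 pos [507.5  64.8 105.7] xax [-0.015 -0.005 -1.   ] jaw ang 98.05 F [-0.9  -0.08 -5.1 ] M [-0.01 -0.03 -0.03] open 58.9 q [  1.4  -3.4 118.   -0.3  66.3 -96.5]
```

{"name": "step_arm", "arguments": {"plan": [[-2,0,6,0],[-2,0,6,0],[-2,0,6,0],[-2,0,6,0],[-2,0,6,0],[-2,0,6,0],[-2,0,6,0],[-2,0,6,0],[-1,0,5,0],[0,0,3,0]]}}

```text
t: 15.37
position: [0.4893, 0.0649, 0.1703]
eef_rot: [-165.3, 89.4, -157.2]
contact_force: [0.4, 0.3, -5.2]
opening: 0.0592
```

```bash
python3 -c "
from h import *
st()
"
```

```text
t 15.37 pos [489.3  64.9 170.3] xax [-0.01  -0.004 -1.   ] jaw ang 98.05 F [ 0.36  0.34 -5.24] M [ 0.05 -0.01 -0.05] open 59.2 q [  1.5 -10.1 117.4  -0.2  73.3 -96.5]
```

{"name": "step_arm", "arguments": {"plan": [[0,0,-20,0],[0,0,-25,0],[0,0,-22,0],[0,0,-5,0],[0,0,0,0],[0,0,0,0],[0,0,0,0],[0,0,0,0],[0,0,0,0],[0,0,0,0]]}}

```text
t: 16.2
position: [0.4946, 0.065, 0.1057]
eef_rot: [-52.6, 89.7, -44.5]
contact_force: [0.8, -0.2, -5.3]
opening: 0.0586
```

```bash
python3 -c "
from h import *
st()
"
```

```text
t 16.20 pos [494.6  65.  105.7] xax [ 0.004 -0.004 -1.   ] jaw ang 98.05 F [ 0.8  -0.24 -5.27] M [-0.02  0.04 -0.04] open 58.6 q [  1.5  -5.8 120.2  -0.3  65.4 -96.5]
```

```bash
python3 -c "
from h import *
a=vision.get_image('top');b=vision.get_image('scene')
np.save('b.npy',b,allow_pickle=True) if 0 else None
import pickle;pickle.dump((a,b),open('p16.pkl','wb'))
cv2.imwrite('pics/c4.png',np.hstack([cv2.resize(i['pixels'][y:y+150,x:x+100,::-1],(400,600),interpolation=cv2.INTER_CUBIC) for i,x,y in((a,360,200),(b,310,230))]))
"
```

```text
(no output)
```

View pics/c4.png

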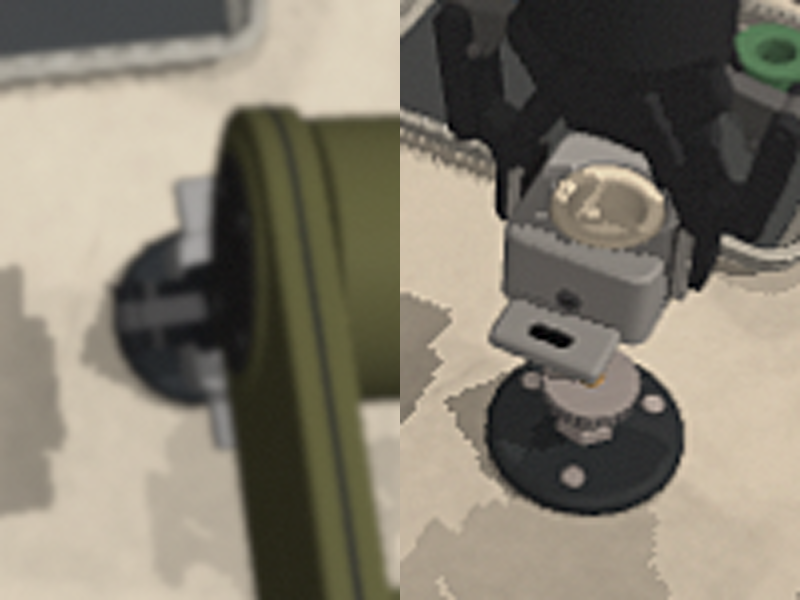

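Run:
```python
from h import *
import pickle
a,b=pickle.load(open('p16.pkl','rb'))
z=np.load("im.npz");b0={k:z["s"+k] for k in("pixels","depth","camera_matrix","k1","R","t")}
for k in b0:
    if b0[k].ndim==0:b0[k]=float(b0[k])
def rim(im,box,zt):
    x0,y0,x1,y1=box
    p=im["pixels"][y0:y1,x0:x1].astype(int)
    m=((p[...,0]-p[...,2])>25).astype(np.uint8)
    n,l,s,c=cv2.connectedComponentsWithStats(m)
    k=1+np.argmax(s[1:,4]);cn,_=cv2.findContours((l==k).astype(np.uint8),cv2.RETR_EXTERNAL,cv2.CHAIN_APPROX_NONE)
    q=max(cn,key=cv2.contourArea)[:,0]+[x0,y0]
    P=np.array([px2w(im,u,v,zt)[:2]*1000 for u,v in q],np.float32)
    print("n",s[k,4],"circ",cv2.minEnclosingCircle(P),cv2.fitEllipse(P))
rim(b0,(238,255,272,285),.034)
rim(b,(344,268,380,296),.1375)
def top(im,box,lo,hi):
    x0,y0,x1,y1=box;W=cloud(im)[y0:y1,x0:x1].reshape(-1,3);W=W[(W[:,2]>lo)&(W[:,2]<hi)]
    print(len(W),np.median(W[:,2]));r=cv2.minAreaRect((W[:,:2]*1000).astype(np.float32));print(r)
top(b0,(210,240,300,310),.031,.042)
top(b,(330,255,385,320),.1335,.142)
W=cloud(b)[255:350,330:390].reshape(-1,3);print(np.histogram(W[:,2],bins=np.arange(.08,.15,.004)))
# ear (near) top
for n,im,box,lo,hi in(("0",b0,(225,285,260,305),.006,.012),("1",b,(330,305,368,328),.109,.116)):
    x0,y0,x1,y1=box;W=cloud(im)[y0:y1,x0:x1].reshape(-1,3);W=W[(W[:,2]>lo)&(W[:,2]<hi)]
    print("ear",n,len(W),np.median(W[:,2]),cv2.minAreaRect((W[:,:2]*1000).astype(np.float32)))
```

```text
n 266 circ ((497.0201416015625, 288.0953063964844), 22.102176666259766) ((496.5195617675781, 288.2701416015625), (39.83917999267578, 42.60833740234375), 139.16127014160156)
n 413 circ ((493.16290283203125, 64.76298522949219), 21.444379806518555) ((493.3041687011719, 64.52404022216797), (40.09146499633789, 41.43946075439453), 102.7860107421875)
671 0.033992942570976924
((496.7036437988281, 289.3317565917969), (65.53749084472656, 61.807125091552734), 8.407464981079102)
1006 0.1376042486763694
((488.1620178222656, 66.06198120117188), (76.54833984375, 66.71083068847656), 71.59988403320312)
(array([  0,   0,   0,   0,   0,  11,  84, 405, 115, 107, 198, 144, 151,
       206, 857,  41,  49]), array([0.08 , 0.084, 0.088, 0.092, 0.096, 0.1  , 0.104, 0.108, 0.112,
       0.116, 0.12 , 0.124, 0.128, 0.132, 0.136, 0.14 , 0.144, 0.148]))
ear 0 222 0.007498618599865069 ((455.0089416503906, 279.2607727050781), (29.289426803588867, 49.98710250854492), 13.00342082977295)
ear 1 401 0.11077874210568302 ((450.9728088378906, 57.60999298095703), (26.874835968017578, 45.952842712402344), 9.156907081604004)
```

{"name": "step_arm", "arguments": {"plan": [[0.6,0,-4,0],[0.6,0,-4,0],[0,0,-4,0],[0,0,-4,0],[0,0,-4,0],[0,0,-4,0],[0,0,-3,0],[0,0,-2,0],[0,0,-1,0],[0,0,0,0]]}}

```text
t: 17.13
position: [0.4952, 0.065, 0.0716]
eef_rot: [-67.7, 89.7, -59.7]
contact_force: [-0.5, 0.1, -5.1]
opening: 0.0593
```

```bash
python3 -c "
from h import *
st()
"
```

```text
t 17.13 pos [495.2  65.   71.6] xax [ 0.002 -0.004 -1.   ] jaw ang 98.05 F [-0.46  0.07 -5.08] M [ 0.05 -0.04  0.04] open 59.3 q [  1.5  -3.  121.3  -0.3  61.6 -96.5]
```

{"name": "step_arm", "arguments": {"plan": [[0.7,0,-1,0],[0,0,-1,0],[0,0,-1,0],[0,0,-1,0],[0,0,-1,0],[0,0,-1,0],[0,0,-1,0],[0,0,-1,0],[0,0,0,0],[0,0,0,0]]}}

```text
t: 17.97
position: [0.4968, 0.065, 0.0638]
eef_rot: [-49.8, 89.7, -41.7]
contact_force: [0.4, -0.1, -4.3]
opening: 0.0592
```

```bash
python3 -c "
from h import *
st()
b=vision.get_image('scene')
cv2.imwrite('pics/c5.png',np.hstack([cv2.resize(i['pixels'][y:y+120,x:x+100,::-1],(650,600)[::1],interpolation=cv2.INTER_CUBIC)[:600] for i,x,y in((b,310,250),)]))
"
```

```text
t 17.97 pos [496.8  65.   63.8] xax [ 0.005 -0.004 -1.   ] jaw ang 98.05 F [ 0.37 -0.08 -4.34] M [-0.02  0.04  0.01] open 59.2 q [  1.4  -2.2 121.4  -0.3  60.6 -96.5]
```

View pics/c5.png

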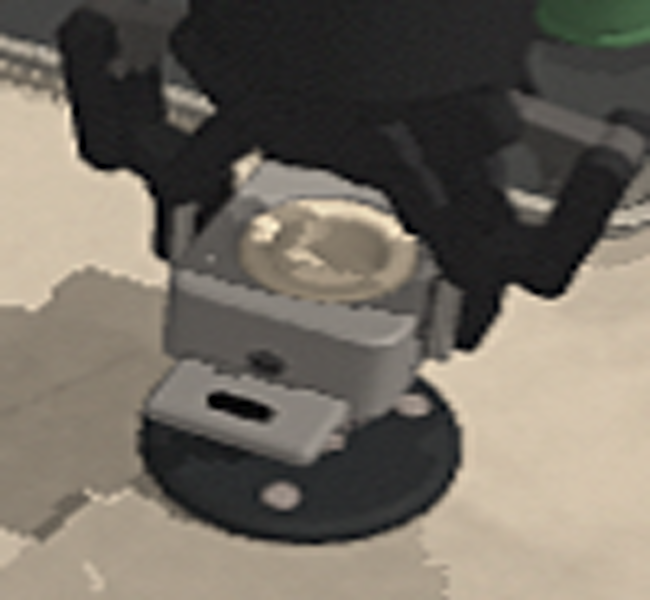

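{"name": "step_arm", "arguments": {"plan": [[-0.8,0,-0.5,0],[0,0,-0.7,0],[0,0,-0.7,0],[0,0,-0.7,0],[0,0,-0.7,0],[0,0,-0.7,0],[0,0,-0.7,0],[0,0,0,0],[0,0,0,0],[0,0,0,0]]}}

```text
t: 18.85
position: [0.496, 0.065, 0.0587]
eef_rot: [-49.4, 89.6, -41.3]
contact_force: [-0.1, 0.4, -6.3]
opening: 0.0593
```

```bash
python3 -c "
from h import *
st()
"
```

```text
t 18.85 pos [496.   65.   58.7] xax [ 0.005 -0.004 -1.   ] jaw ang 98.05 F [-0.15  0.37 -6.3 ] M [ 0.05 -0.02 -0.  ] open 59.3 q [  1.5  -1.9 121.7  -0.3  60.  -96.5]
```

{"name": "step_arm", "arguments": {"plan": [[0,0,-0.7,0],[0,0,-0.7,0],[0,0,-0.7,0],[0,0,-0.7,0],[0,0,-0.7,0],[0,0,-0.7,0],[0,0,0,0],[0,0,0,0],[0,0,0,0],[0,0,0,0]]}}

```text
t: 19.68
position: [0.4963, 0.0651, 0.0543]
eef_rot: [-45.6, 89.6, -37.6]
contact_force: [-1.0, 0.8, -4.3]
opening: 0.0593
```

```bash
python3 -c "
from h import *
st()
"
```

```text
t 19.68 pos [496.3  65.1  54.3] xax [ 0.005 -0.004 -1.   ] jaw ang 98.05 F [-0.99  0.79 -4.27] M [ 0.04 -0.   -0.03] open 59.3 q [  1.5  -1.5 121.8  -0.3  59.4 -96.5]
```

{"name": "step_arm", "arguments": {"plan": [[0,0,-0.5,0],[0,0,-0.5,0],[0,0,-0.5,0],[0,0,-0.5,0],[0,0,-0.5,0],[0,0,-0.5,0],[0,0,-0.5,0],[0,0,-0.5,0],[0,0,-0.5,0],[0,0,-0.5,0]]}}

```text
t: 20.52
position: [0.4966, 0.065, 0.0519]
eef_rot: [-55.6, 89.7, -47.5]
contact_force: [-4.9, -0.1, 2.8]
opening: 0.0589
```

```bash
python3 -c "
from h import *
st()
"
```

```text
t 20.52 pos [496.6  65.   51.9] xax [ 0.004 -0.004 -1.   ] jaw ang 98.07 F [-4.94 -0.06  2.84] M [-0.09  0.67 -0.01] open 58.9 q [  1.5  -1.2 121.7  -0.3  59.2 -96.5]
```

{"name": "step_arm", "arguments": {"plan": [[-0.5,0,-0.5,0],[-0.4,0,-0.7,0],[-0.2,0,-0.8,0],[0,0,-0.8,0],[0,0,-0.8,0],[0,0,-0.8,0],[0,0,-0.8,0],[0,0,-0.8,0],[0,0,-0.8,0],[0,0,-0.8,0]]}}

```text
t: 21.35
position: [0.4966, 0.065, 0.0471]
eef_rot: [-47.0, 89.6, -38.9]
contact_force: [-1.1, -1.0, -1.5]
opening: 0.0593
```

```bash
python3 -c "
from h import *
st()
"
```

```text
t 21.35 pos [496.6  65.   47.1] xax [ 0.006 -0.005 -1.   ] jaw ang 98.08 F [-1.07 -1.01 -1.54] M [-0.03  0.26 -0.  ] open 59.3 q [  1.5  -0.8 121.9  -0.3  58.6 -96.4]
```

{"name": "step_arm", "arguments": {"plan": [[-0.2,0,-0.7,0],[-0.2,0,-0.7,0],[0,0,-0.7,0],[0,0,-0.7,0],[0,0,-0.7,0],[0,0,-0.6,0],[0,0,-0.5,0],[0,0,0,0],[0,0,0,0],[0,0,0,0]]}}

```text
t: 22.18
position: [0.4957, 0.065, 0.0404]
eef_rot: [-50.4, 89.6, -42.3]
contact_force: [-1.3, 0.0, -1.7]
opening: 0.0591
```

```bash
python3 -c "
from h import *
st()
b=vision.get_image('scene')
cv2.imwrite('pics/c6.png',np.hstack([cv2.resize(i['pixels'][y:y+120,x:x+100,::-1],(650,600)[::1],interpolation=cv2.INTER_CUBIC)[:600] for i,x,y in((b,310,250),)]))
"
```

```text
t 22.18 pos [495.7  65.   40.4] xax [ 0.005 -0.004 -1.   ] jaw ang 98.07 F [-1.29  0.03 -1.67] M [-0.01  0.28  0.1 ] open 59.1 q [  1.5  -0.3 122.2  -0.3  57.9 -96.4]
```

View pics/c6.png

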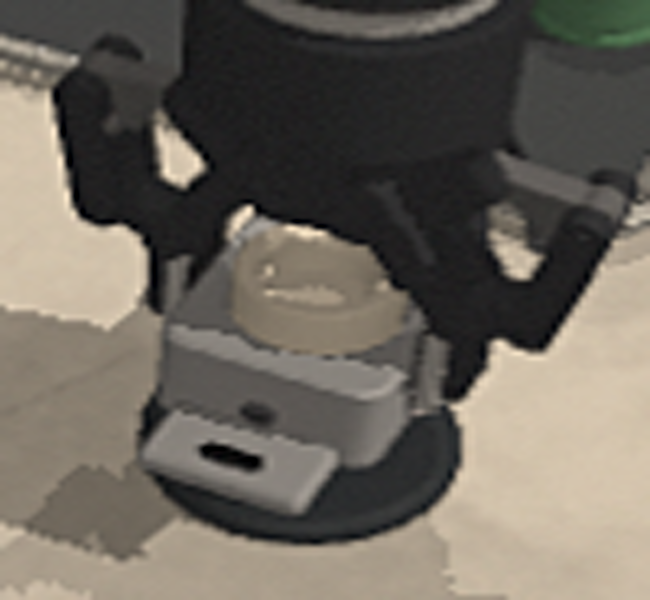

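{"name": "step_arm", "arguments": {"plan": [[0,0,-0.3,0],[0,0,-0.3,0],[0,0,-0.3,0],[0,0,-0.3,0],[0,0,-0.4,0],[0,0,-0.4,0],[0,0,-0.4,0],[0,0,-0.5,0],[0,0,-0.5,0],[0,0,-0.5,0]]}}

```text
t: 23.07
position: [0.4957, 0.065, 0.0403]
eef_rot: [-76.8, 89.7, -68.6]
contact_force: [-4.6, -0.6, 6.0]
opening: 0.0592
```

```bash
python3 -c "
from h import *
st()
"
```

```text
t 23.07 pos [495.7  65.   40.3] xax [ 0.002 -0.005 -1.   ] jaw ang 98.10 F [-4.55 -0.63  5.97] M [0.01 0.88 0.06] open 59.2 q [  1.5  -0.2 122.1  -0.3  58.  -96.5]
```

{"name": "step_arm", "arguments": {"plan": [[-0.2,0,-0.6,0],[-0.2,0,-0.7,0],[-0.2,0,-0.8,0],[-0.2,0,-0.8,0],[-0.2,0,-0.8,0],[-0.2,0,-0.9,0],[-0.2,0,-0.9,0],[-0.2,0,-0.9,0],[-0.2,0,-0.9,0],[-0.2,0,-0.9,0]]}}

```text
t: 23.9
position: [0.4958, 0.065, 0.0403]
eef_rot: [-81.1, 89.7, -72.9]
contact_force: [-5.4, -0.7, 8.3]
opening: 0.0593
```

```bash
python3 -c "
from h import *
st()
"
```

```text
t 23.90 pos [495.8  65.   40.3] xax [ 0.002 -0.005 -1.   ] jaw ang 98.13 F [-5.36 -0.67  8.29] M [0.01 0.95 0.03] open 59.3 q [  1.5  -0.2 122.   -0.4  58.  -96.5]
```

{"name": "step_arm", "arguments": {"plan": [[-0.4,0,-1.0,0],[-0.4,0,-1.2,0],[-0.4,0,-1.3,0],[-0.4,0,-1.4,0],[-0.4,0,-1.5,0],[-0.4,0,-1.5,0],[-0.4,0,-1.5,0],[-0.4,0,-1.5,0],[-0.4,0,-1.5,0],[-0.4,0,-1.5,0]]}}

```text
t: 24.73
position: [0.4961, 0.0651, 0.0403]
eef_rot: [-68.9, 89.6, -60.7]
contact_force: [-7.6, -0.1, 12.0]
opening: 0.059
```

```bash
python3 -c "
from h import *
st()
"
```

```text
t 24.73 pos [496.1  65.1  40.3] xax [ 0.003 -0.006 -1.   ] jaw ang 98.18 F [-7.61 -0.09 12.02] M [0.04 1.24 0.05] open 59.0 q [  1.5  -0.2 122.1  -0.4  57.9 -96.5]
```

{"name": "step_arm", "arguments": {"plan": [[-0.8,0,-1.6,0],[-0.8,0,-1.8,0],[-0.8,0,-1.9,0],[-0.8,0,-2.0,0],[-0.8,0,-2.0,0],[-0.8,0,-2.0,0],[-0.8,0,-2.0,0],[-0.8,0,-2.0,0],[-0.8,0,-2.0,0],[-0.8,0,-2.0,0]]}}

```text
t: 25.57
position: [0.4961, 0.0651, 0.0403]
eef_rot: [-37.0, 89.3, -28.8]
contact_force: [-7.9, -0.4, 13.9]
opening: 0.0593
```

```bash
python3 -c "
from h import *
st()
"
```

```text
t 25.57 pos [496.1  65.1  40.3] xax [ 0.011 -0.006 -1.   ] jaw ang 98.21 F [-7.85 -0.35 13.89] M [0.02 1.39 0.09] open 59.3 q [  1.5  -0.5 122.3  -0.4  57.5 -96.5]
```

{"name": "step_arm", "arguments": {"plan": [[-0.4,0,-2.1,0],[-0.4,0,-2.2,0],[-0.4,0,-2.3,0],[-0.4,0,-2.3,0],[-0.4,0,-2.3,0],[-0.4,0,-2.3,0],[-0.4,0,-2.3,0],[-0.4,0,-2.3,0],[-0.4,0,-2.3,0],[-0.4,0,-2.3,0]]}}

```text
t: 26.4
position: [0.4974, 0.0653, 0.0403]
eef_rot: [-50.1, 89.4, -41.9]
contact_force: [-10.2, -1.9, 17.8]
opening: 0.0589
```

```bash
python3 -c "
from h import *
st()
"
```

```text
t 26.40 pos [497.4  65.3  40.3] xax [ 0.007 -0.007 -1.   ] jaw ang 98.26 F [-10.17  -1.93  17.84] M [0.02 1.84 0.1 ] open 58.9 q [  1.6  -0.2 122.   -0.5  57.7 -96.5]
```

{"name": "step_arm", "arguments": {"plan": [[-0.5,0,-2.2,0],[-0.5,0,-2.1,0],[-0.5,0,-2.0,0],[-0.5,0,-1.5,0],[-0.5,0,-1.0,0],[-0.4,0,-0.5,0],[0,0,0,0],[0,0,0,0],[0,0,0,0],[0,0,0,0]]}}

```text
t: 27.23
position: [0.4973, 0.0653, 0.0404]
eef_rot: [-46.6, 89.4, -38.3]
contact_force: [-3.0, -0.9, 4.2]
opening: 0.0591
```

```bash
python3 -c "
from h import *
st()
b=vision.get_image('scene')
cv2.imwrite('pics/c7.png',np.hstack([cv2.resize(i['pixels'][y:y+120,x:x+100,::-1],(650,600)[::1],interpolation=cv2.INTER_CUBIC)[:600] for i,x,y in((b,310,250),)]))
"
```

```text
t 27.23 pos [497.3  65.3  40.4] xax [ 0.009 -0.007 -1.   ] jaw ang 98.26 F [-3.02 -0.86  4.18] M [0.04 0.61 0.06] open 59.1 q [  1.6  -0.2 122.1  -0.5  57.6 -96.4]
```

View pics/c7.png

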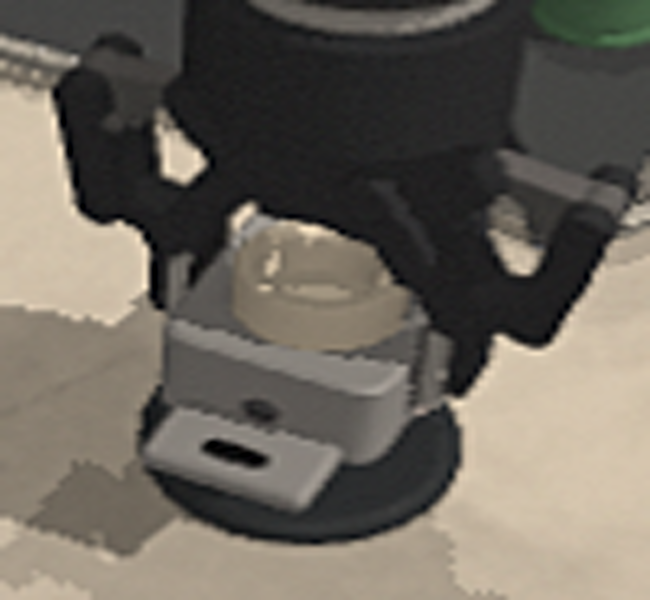

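{"name": "step_arm", "arguments": {"plan": [[0,0,0,0],[0,0,0,0],[0,0,0,0],[0,0,0,0],[0,0,0,0],[0,0,0,0],[0,0,0,0],[0,0,0,0],[0,0,0,0],[0,0,0,0]], "jaw": 85}}

```text
t: 28.12
position: [0.5005, 0.0654, 0.0405]
eef_rot: [-28.9, 88.9, -20.6]
contact_force: [0.1, 0.2, 0.3]
opening: 0.085
```

```bash
python3 -c "
from h import *
st()
b=vision.get_image('scene')
cv2.imwrite('pics/c8.png',np.hstack([cv2.resize(i['pixels'][y:y+120,x:x+100,::-1],(650,600)[::1],interpolation=cv2.INTER_CUBIC)[:600] for i,x,y in((b,310,250),)]))
"
```

```text
t 28.12 pos [500.5  65.4  40.5] xax [ 0.017 -0.007 -1.   ] jaw ang 98.24 F [0.14 0.21 0.29] M [-0.   -0.03 -0.05] open 85.0 q [ 1.60e+00 -1.00e-01  1.22e+02 -5.00e-01  5.71e+01 -9.64e+01]
```

View pics/c8.png

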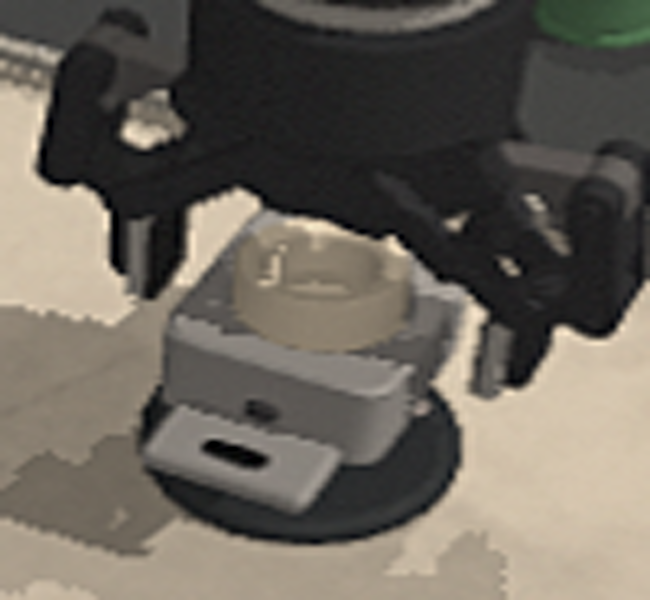

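{"name": "step_arm", "arguments": {"plan": [[-0.5,0,4,0],[-0.5,0,7,0],[-0.5,0,8,0],[0,0,6,0],[0,0,4,0],[0,0,2,0],[0,0,0,0],[0,0,0,0],[0,0,0,0],[0,0,0,0]]}}

```text
t: 29.0
position: [0.4996, 0.0654, 0.0764]
eef_rot: [-25.8, 88.8, -17.6]
contact_force: [-0.0, 0.4, 0.4]
opening: 0.0851
```

Run:
```python
from h import *
st()
b=vision.get_image('scene')
cv2.imwrite('pics/c9.png',cv2.resize(b['pixels'][250:370,310:410,::-1],(650,600),interpolation=cv2.INTER_CUBIC))
W=cloud(b)[255:350,330:390].reshape(-1,3)
h,e=np.histogram(W[:,2],bins=np.arange(.04,.1,.002));print([(round(x,3),n) for x,n in zip(e,h)])
```

```text
t 29.00 pos [499.6  65.4  76.4] xax [ 0.02  -0.006 -1.   ] jaw ang 98.24 F [-0.04  0.36  0.38] M [ 0.01 -0.01  0.02] open 85.1 q [  1.6  -3.5 121.2  -0.5  61.1 -96.5]
[(np.float64(0.04), np.int64(32)), (np.float64(0.042), np.int64(148)), (np.float64(0.044), np.int64(225)), (np.float64(0.046), np.int64(62)), (np.float64(0.048), np.int64(44)), (np.float64(0.05), np.int64(31)), (np.float64(0.052), np.int64(42)), (np.float64(0.054), np.int64(37)), (np.float64(0.056), np.int64(39)), (np.float64(0.058), np.int64(32)), (np.float64(0.06), np.int64(43)), (np.float64(0.062), np.int64(39)), (np.float64(0.064), np.int64(55)), (np.float64(0.066), np.int64(73)), (np.float64(0.068), np.int64(107)), (np.float64(0.07), np.int64(314)), (np.float64(0.072), np.int64(263)), (np.float64(0.074), np.int64(52)), (np.float64(0.076), np.int64(44)), (np.float64(0.078), np.int64(49)), (np.float64(0.08), np.int64(39)), (np.float64(0.082), np.int64(78)), (np.float64(0.084), np.int64(95)), (np.float64(0.086), np.int64(78)), (np.float64(0.088), np.int64(34)), (np.float64(0.09), np.int64(14)), (np.float64(0.092), np.int64(13)), (np.float64(0.094), np.int64(10)), (np.float64(0.096), np.int64(12))]
```

View pics/c9.png

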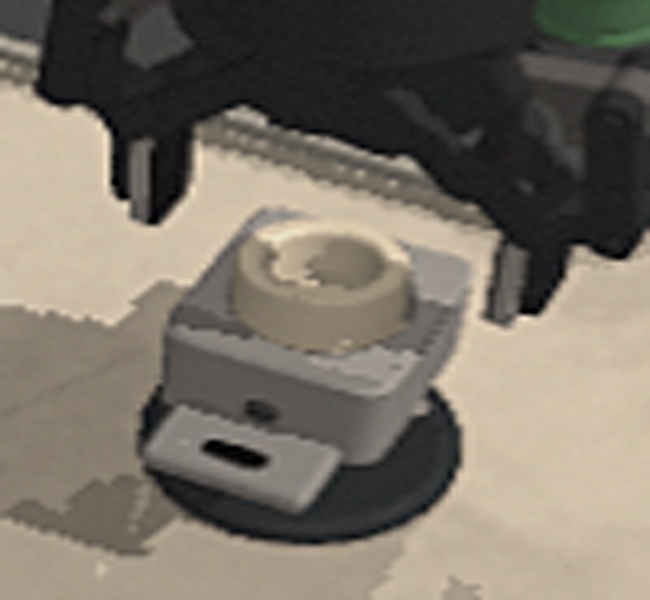

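{"name": "step_arm", "arguments": {"plan": [[-1,0,-0.5,0],[-1,0,-0.5,0],[-1,0,-0.4,0],[-0.5,0,0,0],[0,0,0,0],[0,0,0,0],[0,0,0,0],[0,0,0,0],[0,0,0,0],[0,0,0,0]], "jaw": 60}}

```text
t: 29.88
position: [0.4946, 0.0654, 0.0733]
eef_rot: [-28.9, 88.9, -20.7]
contact_force: [0.6, -0.4, -0.1]
opening: 0.0599
```

Run:
```python
from h import *
st()
b=vision.get_image('scene')
cv2.imwrite('pics/c10.png',cv2.resize(b['pixels'][250:370,310:410,::-1],(650,600),interpolation=cv2.INTER_CUBIC))
```

```text
t 29.88 pos [494.6  65.4  73.3] xax [ 0.017 -0.007 -1.   ] jaw ang 98.24 F [ 0.55 -0.39 -0.15] M [0.05 0.03 0.01] open 59.9 q [  1.6  -3.7 121.8  -0.5  61.  -96.4]
```

View pics/c10.png

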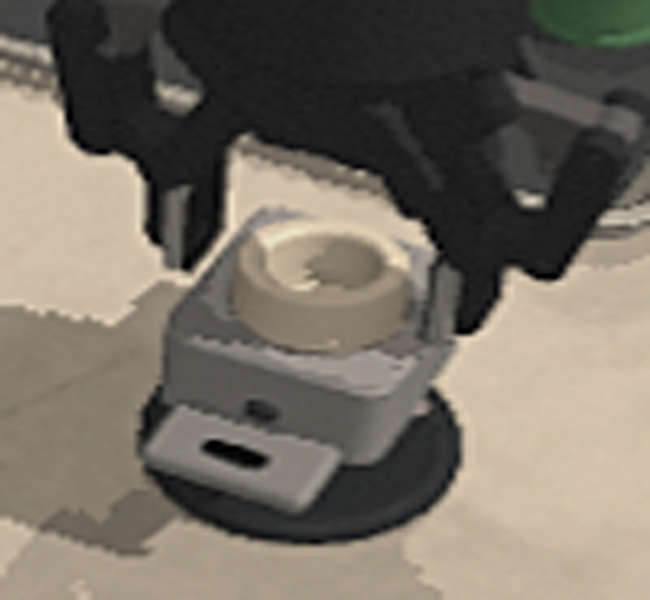

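{"name": "step_arm", "arguments": {"plan": [[0.8,-0.3,1,0],[0.7,0,1,0],[0,0,0.5,0],[0,0,0,0],[0,0,0,0],[0,0,0,0],[0,0,0,0],[0,0,0,0],[0,0,0,0],[0,0,0,0]], "jaw": 50}}

```text
t: 30.77
position: [0.4965, 0.065, 0.0762]
eef_rot: [-28.6, 88.9, -20.3]
contact_force: [0.0, -0.7, 0.2]
opening: 0.0501
```

Run:
```python
from h import *
st()
b=vision.get_image('scene')
cv2.imwrite('pics/c11.png',cv2.resize(b['pixels'][250:370,310:410,::-1],(650,600),interpolation=cv2.INTER_CUBIC))
```

```text
t 30.77 pos [496.5  65.   76.2] xax [ 0.018 -0.007 -1.   ] jaw ang 98.24 F [ 0.   -0.72  0.22] M [-0.04  0.01  0.  ] open 50.1 q [  1.5  -3.8 121.5  -0.5  61.3 -96.5]
```

View pics/c11.png

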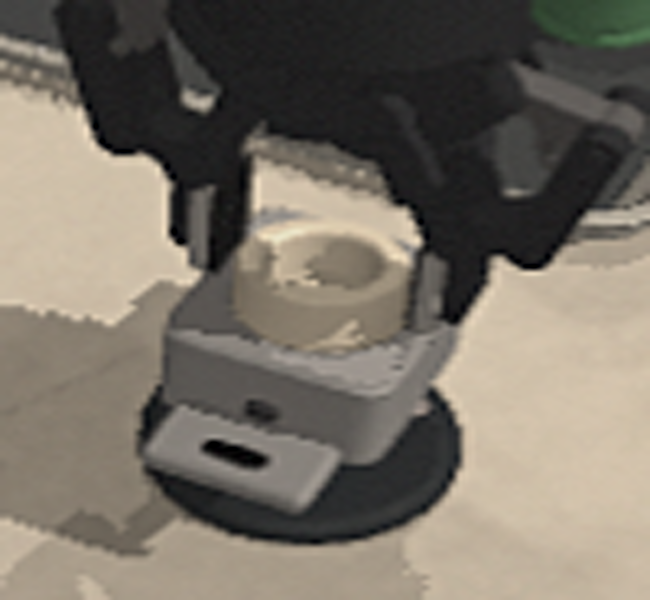

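{"name": "step_arm", "arguments": {"plan": [[0,0,-0.7,0],[0,0,0,0],[0,0,0,0],[0,0,0,0],[0,0,0,0],[0,0,0,0],[0,0,0,0],[0,0,0,0],[0,0,0,0],[0,0,0,0]], "jaw": 35}}

```text
t: 31.65
position: [0.4968, 0.0651, 0.0764]
eef_rot: [-28.1, 88.9, -19.8]
contact_force: [0.2, -0.4, 1.4]
opening: 0.0402
```

Run:
```python
from h import *
st()
b=vision.get_image('scene')
cv2.imwrite('pics/c12.png',cv2.resize(b['pixels'][250:370,310:410,::-1],(650,600),interpolation=cv2.INTER_CUBIC))
```

```text
t 31.65 pos [496.8  65.1  76.4] xax [ 0.018 -0.006 -1.   ] jaw ang 98.24 F [ 0.15 -0.36  1.44] M [-0.02  0.12  0.03] open 40.2 q [  1.5  -3.7 121.5  -0.5  61.3 -96.5]
```

View pics/c12.png

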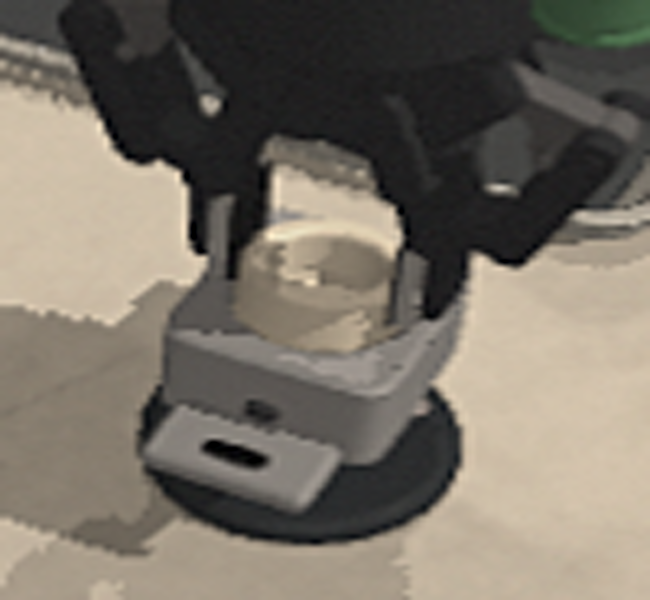

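{"name": "step_arm", "arguments": {"plan": [[0,0,1,0],[0,0,1,0],[0,0,1.5,0],[0,0,2,0],[0,0,2,0],[0,0,2,0],[0,0,1,0],[0,0,0,0],[0,0,0,0],[0,0,0,0]]}}

```text
t: 32.53
position: [0.4964, 0.065, 0.087]
eef_rot: [-28.4, 88.9, -20.1]
contact_force: [-0.0, 0.1, -1.1]
opening: 0.0404
```

Run:
```python
from h import *
st()
b=vision.get_image('scene')
cv2.imwrite('pics/c13.png',cv2.resize(b['pixels'][250:370,310:410,::-1],(650,600),interpolation=cv2.INTER_CUBIC))
```

```text
t 32.53 pos [496.4  65.   87. ] xax [ 0.018 -0.006 -1.   ] jaw ang 98.24 F [-0.05  0.07 -1.12] M [0.03 0.04 0.01] open 40.4 q [  1.5  -4.6 121.2  -0.5  62.5 -96.5]
```

View pics/c13.png

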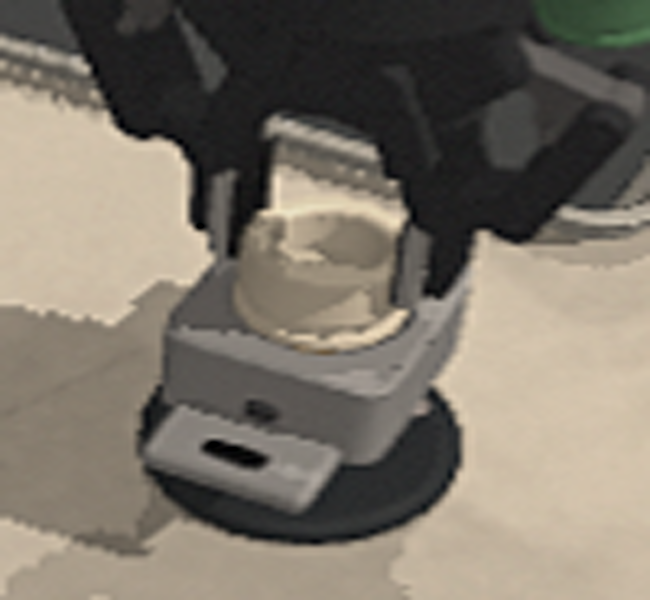

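{"name": "step_arm", "arguments": {"plan": [[0,0,2,0],[0,0,3,0],[0,0,4,0],[0,0,6,0],[0,0,8,0],[0,0,10,0],[0,0,10,0],[0,0,8,0],[0,0,4,0],[0,0,0,0]]}}

```text
t: 33.42
position: [0.4968, 0.0651, 0.1495]
eef_rot: [-26.0, 88.8, -17.8]
contact_force: [0.3, -0.0, -0.8]
opening: 0.0401
```

Run:
```python
from h import *
st()
z=np.load("im.npz");a={k:z["t"+k] for k in("pixels","depth","camera_matrix","k1","R","t")};a["k1"]=float(a["k1"])
W=cloud(a)[115:235,275:435]
p=a["pixels"][115:235,275:435].astype(int)
# liner: dark pixels near z 2.5mm
m=(p.sum(-1)<260)&(np.abs(W[...,2]-.0028)<.004)
n,l,s,c=cv2.connectedComponentsWithStats(m.astype(np.uint8));k=1+np.argmax(s[1:,4])
P=W[l==k];print("liner",len(P),cv2.minAreaRect((P[:,:2]*1000).astype(np.float32)),np.median(P[:,2]))
Q=W.reshape(-1,3);Q=Q[(Q[:,2]>.010)&(Q[:,2]<.018)];
print("rim",cv2.minAreaRect((Q[:,:2]*1000).astype(np.float32)))
T=W.reshape(-1,3);
for x,y in((.725,.1),(.715,.24)):
    i=(T[:,2]>.022)&(T[:,2]<.04)&(np.hypot(T[:,0]-x,T[:,1]-y)<.04);print(cv2.minEnclosingCircle((T[i,:2]*1000).astype(np.float32)))
```

```text
t 33.42 pos [496.8  65.1 149.5] xax [ 0.02  -0.006 -1.   ] jaw ang 98.24 F [ 0.28 -0.04 -0.84] M [ 0.02  0.05 -0.  ] open 40.1 q [  1.5  -9.  118.5  -0.4  69.3 -96.6]
liner 7885 ((693.7611083984375, 165.54107666015625), (153.60653686523438, 226.81173706054688), 5.669918060302734) 0.0030018256858662558
rim ((692.1549072265625, 150.16079711914062), (173.82504272460938, 291.09637451171875), 6.009531497955322)
((730.8568115234375, 101.7608413696289), 21.798566818237305)
((716.2642822265625, 237.78750610351562), 21.460329055786133)
```

{"name": "step_arm", "arguments": {"plan": [[8,5,0,0],[14,8,0,0],[20,12,0,0],[22,13,0,0],[22,13,0,0],[22,13,0,0],[20,12,0,0],[12,8,0,0],[5,4,0,0],[0,0,0,0]]}}

```text
t: 34.25
position: [0.6499, 0.1604, 0.1437]
eef_rot: [-29.8, 89.0, -21.6]
contact_force: [0.1, -0.3, -0.1]
opening: 0.0401
```

Run:
```python
from h import *
st()
b=vision.get_image('scene');save(b,'s14.png')
```

```text
t 34.25 pos [649.9 160.4 143.7] xax [ 0.016 -0.006 -1.   ] jaw ang 98.16 F [ 0.11 -0.27 -0.08] M [-0.02  0.    0.02] open 40.1 q [  9.5  12.8  96.8  -0.5  69.6 -88.5]
```

View pics/s14.png

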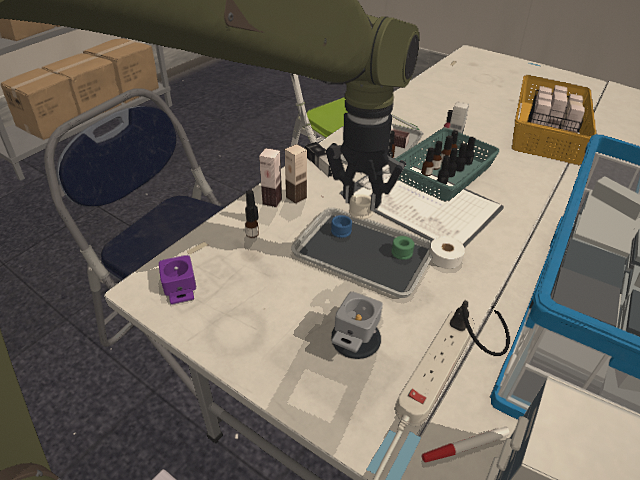

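{"name": "step_arm", "arguments": {"plan": [[2,0.5,-8,0],[2,0.5,-10,0],[1,0,-10,0],[0,0,-10,0],[0,0,-10,0],[0,0,-10,0],[0,0,-10,0],[0,0,-8,0],[0,0,-5,0],[0,0,-2,0]]}}

```text
t: 35.13
position: [0.6494, 0.1582, 0.0488]
eef_rot: [-50.5, 89.3, -42.5]
contact_force: [-0.7, -1.0, -1.5]
opening: 0.0399
```

Run:
```python
from h import *
st()
b=vision.get_image('scene')
cv2.imwrite('pics/c15.png',cv2.resize(b['pixels'][150:300,270:470,::-1],(800,600),interpolation=cv2.INTER_CUBIC))
```

```text
t 35.13 pos [649.4 158.2  48.8] xax [ 0.009 -0.008 -1.   ] jaw ang 98.02 F [-0.69 -0.99 -1.52] M [-0.    0.06 -0.08] open 39.9 q [  9.3  18.6  99.6  -0.6  61.3 -88.4]
```

View pics/c15.png

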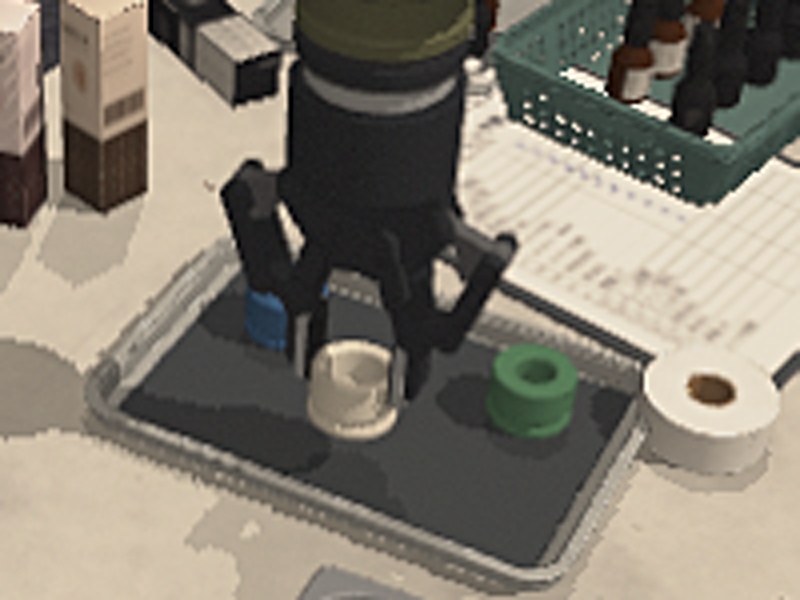

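{"name": "step_arm", "arguments": {"plan": [[2,1,-3,0],[2,1,-4,0],[2,1,-4,0],[1,0,-4,0],[0,0,-3,0],[0,0,-2,0],[0,0,-2,0],[0,0,-1,0],[0,0,-1,0],[0,0,0,0]]}}

```text
t: 36.02
position: [0.6592, 0.1621, 0.0247]
eef_rot: [-37.0, 89.1, -29.0]
contact_force: [0.1, 0.1, -0.8]
opening: 0.0403
```

Run:
```python
from h import *
st()
```

```text
t 36.02 pos [659.2 162.1  24.7] xax [ 0.013 -0.007 -1.   ] jaw ang 98.04 F [ 0.11  0.12 -0.84] M [-0.03  0.07  0.  ] open 40.3 q [  9.5  21.3  98.8  -0.6  59.2 -88.2]
```

Foot is about 6 mm above the liner. Now feel for it.

{"name": "step_arm", "arguments": {"plan": [[0,0,-0.7,0],[0,0,-0.7,0],[0,0,-0.7,0],[0,0,-0.7,0],[0,0,-0.7,0],[0,0,-0.6,0],[0,0,-0.5,0],[0,0,-0.5,0],[0,0,-0.4,0],[0,0,-0.4,0]]}}

```text
t: 36.85
position: [0.6597, 0.1622, 0.021]
eef_rot: [-35.4, 89.1, -27.3]
contact_force: [-2.4, -0.2, 3.5]
opening: 0.04
```

Run:
```python
from h import *
st()
```

```text
t 36.85 pos [659.7 162.2  21. ] xax [ 0.014 -0.007 -1.   ] jaw ang 98.04 F [-2.42 -0.16  3.54] M [-0.06  0.34  0.07] open 40.0 q [  9.5  21.6  98.8  -0.6  58.8 -88.2]
```

{"name": "step_arm", "arguments": {"plan": [[0,0,0,0],[0,0,0,0],[0,0,0,0],[0,0,0,0],[0,0,0,0],[0,0,0,0],[0,0,0,0],[0,0,0,0],[0,0,0,0],[0,0,0,0]], "jaw": 66}}

```text
t: 37.68
position: [0.6601, 0.1622, 0.0198]
eef_rot: [-32.4, 89.0, -24.3]
contact_force: [0.3, -0.0, -0.5]
opening: 0.066
```

Run:
```python
from h import *
st()
b=vision.get_image('scene')
cv2.imwrite('pics/c16.png',cv2.resize(b['pixels'][180:300,280:440,::-1],(800,600),interpolation=cv2.INTER_CUBIC))
```

```text
t 37.68 pos [660.1 162.2  19.8] xax [ 0.016 -0.007 -1.   ] jaw ang 98.03 F [ 0.28 -0.03 -0.5 ] M [-0.02 -0.    0.03] open 66.0 q [  9.5  21.7  98.8  -0.6  58.6 -88.2]
```

View pics/c16.png

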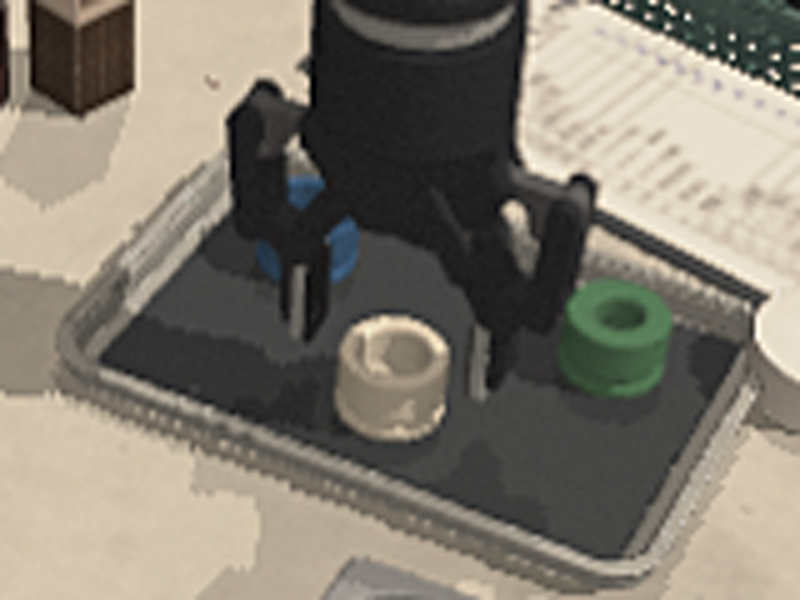

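Insert stands upright, pocket up, free of the fingers. Now lifting straight up and away.

{"name": "step_arm", "arguments": {"plan": [[0,0,4,0],[0,0,8,0],[0,0,12,0],[0,0,15,0],[0,0,20,0],[0,0,20,0],[0,0,20,0],[0,0,20,0],[0,0,10,0],[0,0,5,0]]}}

```text
t: 38.57
position: [0.6589, 0.162, 0.167]
eef_rot: [-28.8, 88.9, -20.8]
contact_force: [0.5, 0.3, -0.3]
opening: 0.0657
```

{"name": "step_arm", "arguments": {"plan": [[-5,10,10,0],[-10,20,10,0],[-10,30,5,0],[-10,30,0,0],[-10,30,0,0],[-10,30,0,0],[-10,30,0,0],[-10,20,0,0],[-5,10,0,0],[0,0,0,0]]}}

```text
t: 39.4
position: [0.5693, 0.3835, 0.1948]
eef_rot: [-33.6, 89.1, -25.7]
contact_force: [0.0, -1.6, 0.2]
opening: 0.0661
```

{"name": "step_arm", "arguments": {"plan": [[0,10,5,0],[-10,20,5,0],[-10,30,5,0],[-10,30,5,0],[-10,30,0,0],[-10,30,0,0],[-10,20,0,0],[-5,10,0,0],[0,0,0,0],[0,0,0,0]]}}

```text
t: 40.23
position: [0.5075, 0.564, 0.2164]
eef_rot: [-46.2, 89.0, -39.2]
contact_force: [-0.6, -0.2, 0.2]
opening: 0.0658
```

Run:
```python
from h import *
st()
a=vision.get_image('top');b=vision.get_image('scene');save(a,'t17.png');save(b,'s17.png')
def cyl(im,x,y,lo,hi,n):
    T=cloud(im).reshape(-1,3);i=(T[:,2]>lo)&(T[:,2]<hi)&(np.hypot(T[:,0]-x,T[:,1]-y)<.035)
    if i.sum()>5:print(n,i.sum(),cv2.minEnclosingCircle((T[i,:2]*1000).astype(np.float32)),np.percentile(T[i,2],[5,50,95]))
for n,im in(("top",a),("scene",b)):
    cyl(im,.731,.102,.022,.04,n+"green");cyl(im,.716,.238,.022,.04,n+"blue");cyl(im,.659,.162,.022,.04,n+"ins")
    T=cloud(im).reshape(-1,3);i=(T[:,2]>.064)&(T[:,2]<.082)&(np.hypot(T[:,0]-.495,T[:,1]-.065)<.05);P=T[i]
    print("holder",len(P),cv2.minAreaRect((P[:,:2]*1000).astype(np.float32)))
    P=P[np.abs(P[:,2]-np.median(P[:,2]))<.004]
    A=np.c_[P[:,:2]-P[:,:2].mean(0),np.ones(len(P))];print("plane",np.linalg.lstsq(A,P[:,2],rcond=None)[0])
```

```text
t 40.23 pos [507.5 564.  216.4] xax [ 0.013 -0.011 -1.   ] jaw ang 97.03 F [-0.61 -0.18  0.23] M [-0.02 -0.02 -0.06] open 65.8 q [ 44.3  20.9  79.6  -1.   79.3 -52.5]
topgreen 330 ((731.2153930664062, 101.60590362548828), 21.77294158935547) [0.02597128 0.03075276 0.03310782]
topblue 200 ((716.4412841796875, 237.56105041503906), 21.559406280517578) [0.02389559 0.02996605 0.03290303]
topins 261 ((659.1433715820312, 161.43890380859375), 21.682905197143555) [0.02515836 0.03047524 0.03331691]
holder 800 ((496.2811584472656, 64.99960327148438), (64.27031707763672, 60.08975601196289), 8.110929489135742)
plane [-1.38038053e-06 -2.67369291e-04  7.41164349e-02]
scenegreen 245 ((731.779296875, 101.75048065185547), 22.620800018310547) [0.02253519 0.0281282  0.03042827]
sceneblue 143 ((717.002685546875, 237.62457275390625), 23.070016860961914) [0.02329445 0.02742824 0.02971715]
sceneins 221 ((658.6910400390625, 162.35084533691406), 22.091018676757812) [0.02237362 0.02756597 0.03001542]
holder 878 ((495.9640197753906, 64.75604248046875), (66.49333953857422, 60.889259338378906), 7.863924026489258)
plane [0.00502163 0.00552049 0.07161862]
```

View pics/t17.png

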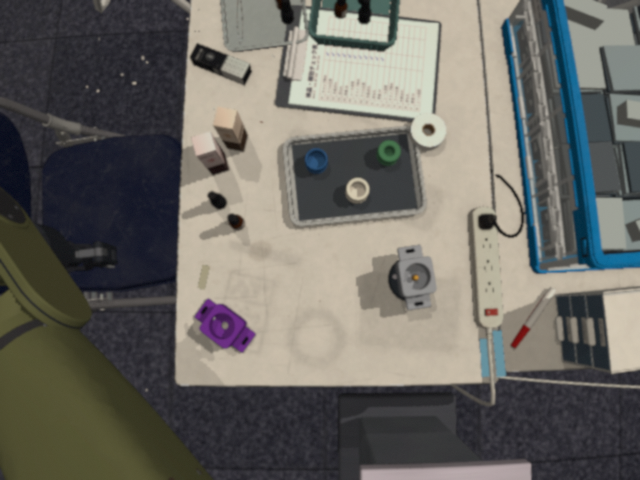

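View pics/s17.png

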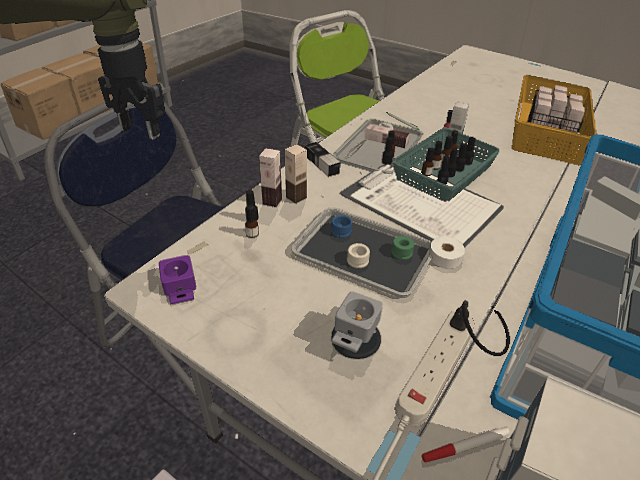

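The pictures show the holder level on the collar with the brass pin in its empty bore (top view (414,277)). The insert stands in the tray at (357,190), the green and blue inserts are unmoved, the purple part is untouched, and the arm is clear. Handing in.

```bash
python3 -c "
from bench import close_job
print(close_job())"
```

```text
the job is handed in; nothing more can be done
None
```

The changeover is done and handed in after about 40 s of the 70 s; no verdict was reported.

**Pressing:** I lowered the grey holder over the pin, felt the pin meet the insert, and pushed it up past the plungers. The holder then bore on the collar at about 38 mm above the table. I held it there for about 1.5 s at 17 to 23 N. The highest reading I took was about 23 N down with 10 N sideways. I could only read the force once per call, so a brief peak between readings would not have shown.

**Insert:** I released the holder, drew the insert out by its rim and felt it down onto the tray liner. It stands upright, pocket up, in the tray's empty half.

**Last checks:**

| Check | Result |
|---|---|
| Holder level (top camera) | Within 0.02°, its top 74 mm above the table |
| Holder level (scene camera) | About 0.4° of slope, probably calibration error |
| Holder position | About 1.5 mm off the stand's axis, roughly the play of the pin in the hole |
| Insert in tray | At (659, 161) mm, rim at the same height as the other two |
| Green and blue inserts | Less than 0.5 mm change (top camera) |
| Purple look-alike | Not touched |
| Arm | Clear of everything |

**One oddity:** when I gripped the insert, the fingers read 40 mm instead of the expected 43 mm. The grip held and the insert was set down normally.

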